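Show the label-up swatch slide over the light box

ROBOT

A 7-joint arm with a two-finger parallel gripper is mounted at the origin on a cart in front of the work surface, level with it; the furniture and walls round the work are solid. World frame = base frame: x ahead of the robot, y to its left, z up, the work surface at z = 0. Lengths are in mm, angles in degrees, forces in N, time in s.
With the tool pointing down it reaches from about 350 to 900 mm from the base axis. Payload 19.9 kg.
Tool frame: the origin (TCP) lies midway between the tips of the shut fingers; the grasp point (between the pads) lies 19 mm behind it (ctrl.pinch_z is the distance from the TCP to the grasp point, in mm); z points along the fingers, y is the line along which they close (so a half turn about z gives the same grasp; the last joint's range is limited). The gripper opens to 94 mm and grips with 3 to 60 N. Pads are 16 mm wide; open, the fingers measure 119 mm over their backs; the gripper's body (75 mm by 177 mm) begins 78 mm behind the grasp point.
Start: joints at [63.684, 23.915, -0.59, 92.452, 0.269, 63.638, -3.037], TCP at [253.585, -571.221, 205.425] pointing down, gripper open.
Joint ranges: [-161.28, 161.28], [-22.2, 115.67], [-73.04, 71.86], [3.21, 147.25], [-68.34, 248.33], [10.77, 114.83], [-161.83, 161.83]. Speed limits (degrees/s): [108.29, 108.29, 136.94, 136.94, 172.46, 172.46, 172.46].

INTERFACE

Orientations are given as a 3x3 rotation matrix whose columns are the frame's x, y, z axes.
In Python, from cell import ctrl gives the robot as it stands.
- The arm moves only by the tool carry_out, never from a script. Its argument "steps" is a list that holds one entry, the list of rows, each a list of 7 numbers: the shift along the tool's x, y, z normalised to -1 to 1, where 1 is 50 mm, then the turn, a rotation vector about the tool's x, y, z normalised to -1 to 1, where 1 is 10 degrees, then the opening, from 0 (shut) to 1 (fully open). A call has 1 to 8 rows; each row shifts and turns the commanded pose from where the row before left it, along the tool's axes as they then stand; what a row does not reach is not made up. A row lasts 1/8 s, in which the tool goes at most 62.5 mm and 10.7 degrees, less where a joint would pass 70% of its speed; a pose out of reach is approached as far as the arm can. A call with a number of a shift or a turn outside -1 to 1 is refused whole. A call with a gripper value outside its range is refused whole. The fingers move at their own pace and stop on an object; "force" is the grip in N (left out, the last holds). Time passes only in rows, so rows that do not move let the fingers close. It gives the time, the measured TCP pose, the force, the opening and the grip force at its end, in the units of the state.
- ctrl.sense(): the state, without advancing time (a new reading comes with each control period).
- ctrl.read_camera(name): name is "side" or "top"; returns the picture (400x640x3 uint8, blue, green, red); there is no depth.
- ctrl.camera_info(name): a dict with "camera_matrix" (3x3 intrinsics, pixels), "cam_to_world" (4x4, takes a point from camera to world coordinates). Camera axes: x right, y down, z forward; pixel columns grow to the right and rows downward; lengths in mm; the calibration is good to about 2 mm. A picture is of the moment at which its call begins. camera_info takes no time and is no camera call.
- ctrl.job_done(): hands the job in; it is judged then, once.
Trained networks look in the newest picture that a camera, given by its name, has taken for a name from the list of things; names that differ only in an ending like _2 or _b are one class to them, and where a whole thing is asked for, a point or a joint stands for the part that bears it (a point fixed in the world has none). Each returns a list of dicts, best first, with "conf" (0 to 1); they miss things now and then, are a little off and sometimes report something else, mostly with a low value. They report only what shows in the picture. A call takes as long as a camera call.
- ctrl.trace(thing, camera): "region" (400x640 bool, what is visible of it) and "bbox" ([left, top, width, height] in pixels, round what is visible of it).
- ctrl.place_of(thing, camera): "centre" ([column, row] in pixels: a listed point, or the origin of a listed thing).
The state is a dict: "time_s": time; "joints": joint angles; "joint_vel": joint speeds; "joint_efforts": joint torques, N m; "tcp_pos": TCP position; "eef_rot": TCP orientation; "contact_force": force on the tool from outside, world axes, zero at the start; "ft_torque": the same for the moment, N m; "gripper_width": finger opening in mm; "finger_force": force on a finger pad.
Only numpy, scipy, OpenCV 4.12 (cv2) and the standard library are available. Lean on these libraries where they do the work, as an engineer would, in place of code of your own. Each camera call takes 0.05 s, during which the arm holds its last target. There are 200 camera calls.

TASK

Switch on the light box by pressing its green button and then its yellow button, one at a time and each fully down; leave the red one alone. Then, of the two glass swatch slides on the cork rests, pick up the one that lies label up (looked at from above with its notched, frosted end pointing away from you, the notch is at the right-hand corner) and hold it level over the middle of the white panel, label up, about 5 cm above it, its length square to the row of buttons and its frosted end pointing towards them. Finish while still holding it there; leave the other slide and the things around untouched.

Things in the scene. Friction and masses are not known exactly. Their poses are not given: they have to be found in the camera images.
- light_box: Grey light box fixed to the table, 190 x 150 mm, 25 mm high, turned up to about 15 degrees. Origin: centre of its underside. Its x axis runs from the button row (-x side, nearest the robot) to the far edge; z up. The white panel is flush in its top.
- panel (a point): Centre of the white panel (108 mm along the box's x, 128 mm along its y), on the box's top face 25 mm above the table. Axes as the light box.
- green_button_top (a point): Centre of the top of the green spring button (cap 24 mm across); it moves with the cap. The three buttons stand in a row 45 mm apart on the black strip of the light box, 64 mm from the box's centre on the robot's side; their order varies.
- green_button (a joint): How far the green button is pressed, 0 up to 0.006 m fully down (4 N); springs back.
- yellow_button_top (a point): Centre of the top of the yellow spring button (cap 24 mm across); it moves with the cap. The three buttons stand in a row 45 mm apart on the black strip of the light box, 64 mm from the box's centre on the robot's side; their order varies.
- yellow_button (a joint): How far the yellow button is pressed, 0 up to 0.006 m fully down (4 N); springs back.
- red_button_top (a point): Centre of the top of the red spring button (cap 24 mm across); it moves with the cap. The three buttons stand in a row 45 mm apart on the black strip of the light box, 64 mm from the box's centre on the robot's side; their order varies.
- red_button (a joint): How far the red button is pressed, 0 up to 0.006 m fully down (4 N); springs back. Must not be pressed.
- slide_rest: Fixed cork disc, 33 mm across, 25 mm high, the label-up slide lying centred and flat on it; its edges overhang the disc by 3.5 mm. Origin: centre of its underside.
- other_slide_rest: Fixed cork disc, 33 mm across, 25 mm high, the label-down slide lying centred and flat on it; its edges overhang the disc by 3.5 mm. Origin: centre of its underside.
- slide: Slide lying LABEL UP: greenish glass, 100 x 40 x 6 mm, about 60 g, blue paint patch showing on both faces, paler frosted end with a 10 x 10 mm notch in one corner: the right (-y) one with the frosted end away from you. Grip the long edges (y = +-20 mm). Any yaw. Origin: centre of its underside; x to the frosted end, z up.
- slide_frosted (a point): Middle of the frosted end of the label-up slide, 36 mm from its centre.
- slide_notch (a point): The notch of the label-up slide, at the corner x = 45 mm, y = -15 mm of the slide's frame.
- other_slide: Slide of the same size and colours lying label DOWN: with the frosted end away from you its notch is at the left (+y) corner. Leave it alone. Any yaw. Origin: centre of its underside; x to the frosted end, z up.
- tape_roll: Bystander: roll of cream masking tape, 104 mm across, 25 mm high, lying to the right of the light box. Origin: centre of its underside.
- paint_tube: Bystander: blue and white paint tube, 36 x 114 x 23 mm, right of the light box. Origin: centre of its underside.
- eraser: Bystander: pink eraser block, 24 x 46 x 13 mm, at the near right. Origin: centre of its underside.
- oil_stick: Bystander: cream paint-crusted oil stick, 25 x 92 x 25 mm, far right. Origin: centre of its underside.

How it is judged (in metres and radians):
On the way, in this order (a step that is already met when the one before it is completed fails the run):
1. green button pressed down, yellow one up (value of joint green_button above 0.0042 m and value of joint yellow_button below 0.002 m), for 0.02 s.
2. then yellow button pressed down, green one up (value of joint yellow_button above 0.0042 m and value of joint green_button below 0.002 m), for 0.02 s.
3. then the label-up slide lifted off its rest in the fingers (height (world z) of slide above 0.05 m and contact force between the fingers and slide above 0.5 N), for 0.1 s.
At the end, for the whole second after the job is handed in: The label-up slide is held still in the fingers, underside 25 to 85 mm above the panel, centre within 25 mm of the panel's centre in plan, label up, level within 10 degrees, lengthwise within 11 degrees of the box's x, frosted end to the buttons; buttons up, other slide unmoved (15 mm) (horizontal distance between slide and panel below 0.025 m and z of slide in the frame of panel between 0.025 and 0.085 m and angle between slide's own z axis and vertical below 0.17 rad and angle between the x axis of slide and the x axis of light_box, either way round below 0.2 rad and x of slide_frosted in the frame of panel below -0.005 m and linear speed of slide below 0.03 m/s and contact force between the fingers and slide above 0.5 N and contact force between slide and light_box below 0.1 N and value of joint each of green_button, yellow_button, red_button below 0.002 m and distance of other_slide from where it was at the start of the episode below 0.015 m); the arm keeps its last pose, push and grip.
It fails at once if the red button is pressed (value of joint red_button above 0.003 m).
It fails at once if the yellow and green buttons are pressed together (value of joint each of green_button, yellow_button above 0.003 m).
It fails at once if the other slide is moved (distance of other_slide from where it was at the start of the episode above 0.015 m).
It fails at once if a bystander (tape, paint tube, eraser, oil stick) is knocked away (distance of any of tape_roll, paint_tube, eraser, oil_stick from where it was at the start of the episode above 0.025 m).
It also fails if it takes over 48 s, if anything falls off the work surface, if the arm or the gripper's body presses on something with over 40 N, if the wrist force passes 120 N, or if a joint passes its speed limit or range.

## Working session

There is one attempt and no reset: what is moved stays moved. The work goes in short steps, Python scripts to look and compute and a tool call to move; the robot and the scene stay as the last step left them, time stands still between calls to the robot, and variables do not carry over. Pictures are saved under pics/ and viewed, at most 10 in all, crops included, and the job is handed in when it is done.

Besides the shell and the picture viewer there is one more tool, called after ">>>" as name(argument=value, ...) on one line, values as JSON. carry_out: Moves the arm, as the interface text tells. Scaled input: -1 to 1 covers 50 mm each way for a shift and 10 degrees each way for a turn. Its arguments: {"type":"object","properties":{"steps":{"type":"array"},"force":{"type":"number"}},"required":["steps"]}

```bash
ls; mkdir -p pics; cat > h.py <<'E'
import numpy as np, cv2
from cell import ctrl
def pix2w(cam,uv,z):
    i=ctrl.camera_info(cam);K=np.array(i["camera_matrix"]);T=np.array(i["cam_to_world"])
    d=T[:3,:3]@np.linalg.solve(K,[uv[0],uv[1],1.]);o=T[:3,3]
    return o+d*(z-o[2])/d[2]
E
python3 - <<'E'
from h import *
np.set_printoptions(precision=1,suppress=True)
for c in("top","side"):
    cv2.imwrite(f"pics/{c}0.png",ctrl.read_camera(c)); print(c,np.array(ctrl.camera_info(c)["cam_to_world"]))
    for t,z in [("green_button_top",33),("yellow_button_top",33),("red_button_top",33),("panel",25),("slide",25),("slide_frosted",31),("slide_notch",31),("other_slide",25),("slide_rest",0),("other_slide_rest",0),("tape_roll",0),("paint_tube",0),("eraser",0),("oil_stick",0)]:
        for r in ctrl.place_of(t,c)[:2]:
            print(t,round(r["conf"],2),np.array(r["centre"]),pix2w(c,r["centre"],z)[:2])
s=ctrl.sense();print(s["time_s"],s["tcp_pos"],np.array(s["eef_rot"]),s["gripper_width"])
E
```

```text
pics
top [[  -0.    -1.     0.1  430.7]
 [  -1.     0.    -0.   -57.5]
 [   0.    -0.1   -1.  1111.6]
 [   0.     0.     0.     1. ]]
green_button_top 0.46 [292.2 219.4] [496.5 -15.7]
yellow_button_top 0.42 [327.5 223.7] [ 484.9 -103.3]
red_button_top 0.57 [310.6 221.1] [491.8 -61.4]
red_button_top 0.45 [218.4 163.7] [638.6 168.9]
panel 0.87 [312.3 183.5] [587.4 -66.7]
slide 0.76 [220.5 226.9] [480.2 163.3]
slide_frosted 0.95 [225.5 240.4] [446.5 149.4]
slide_notch 0.86 [222.4 245.2] [434.8 156.9]
other_slide 0.71 [223.3 244.9] [435.5 155.9]
other_slide 0.69 [218.6 164.6] [637.9 170.1]
slide_rest 0.35 [216.7 228.8] [476.6 178. ]
tape_roll 0.82 [389.5 218.6] [ 497.9 -264.6]
paint_tube 0.68 [380.9 173.4] [ 615.9 -245.6]
eraser 0.75 [387.6 249.4] [ 419.3 -257.3]
oil_stick 0.81 [418.9 185.9] [ 582.1 -343.7]
side [[ -0.9  -0.2   0.3 268. ]
 [ -0.4   0.6  -0.7 665.8]
 [  0.   -0.8  -0.7 731.2]
 [  0.    0.    0.    1. ]]
green_button_top 0.62 [329.5 226.7] [492.9 -17.7]
green_button_top 0.49 [303.2 289.2] [481.5 170.1]
yellow_button_top 0.63 [341.7 199.2] [ 497.7 -121. ]
yellow_button_top 0.34 [313.1 218.9] [537.8 -28.4]
red_button_top 0.65 [336.1 207.4] [500.7 -86.9]
red_button_top 0.62 [316.1 172.7] [ 596.  -199.3]
panel 0.75 [319.2 286.3] [456.4 145.8]
panel 0.67 [234.2 276.8] [629.4 187. ]
slide 0.66 [304.3 289.5] [481.6 164.3]
slide_frosted 0.63 [318.5 285.5] [456.8 148.8]
slide_notch 0.6 [329.7 292.5] [429.8 157. ]
slide_notch 0.58 [318.4 172.3] [ 591.8 -205.7]
other_slide 0.83 [233.9 273.9] [633.7 180.5]
slide_rest 0.53 [303.6 300. ] [480.4 171.7]
tape_roll 0.86 [357.6 173.6] [ 502.2 -278.9]
tape_roll 0.63 [321.9 283.9] [460.  119.3]
eraser 0.58 [382.8 184.8] [ 424.  -255.9]
oil_stick 0.5 [334.4 153.7] [ 594.6 -347.1]
1.5 [ 253.6 -571.2  205.4] [[ 0.9  0.4 -0. ]
 [ 0.4 -0.9  0. ]
 [-0.  -0.  -1. ]] 93.70434616474256
```

```bash
python3 - <<'E'
import cv2
a=cv2.imread("pics/top0.png")[140:270,180:440]
cv2.imwrite("pics/t1.png",cv2.resize(a,None,fx=3,fy=3,interpolation=cv2.INTER_CUBIC))
a=cv2.imread("pics/side0.png")[150:330,200:420]
cv2.imwrite("pics/s1.png",cv2.resize(a,None,fx=3,fy=3,interpolation=cv2.INTER_CUBIC))
E
```

```text
(no output)
```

View pics/t1.png

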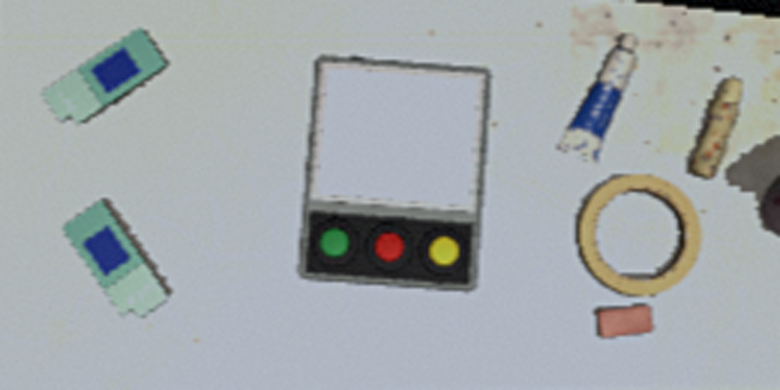

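View pics/s1.png

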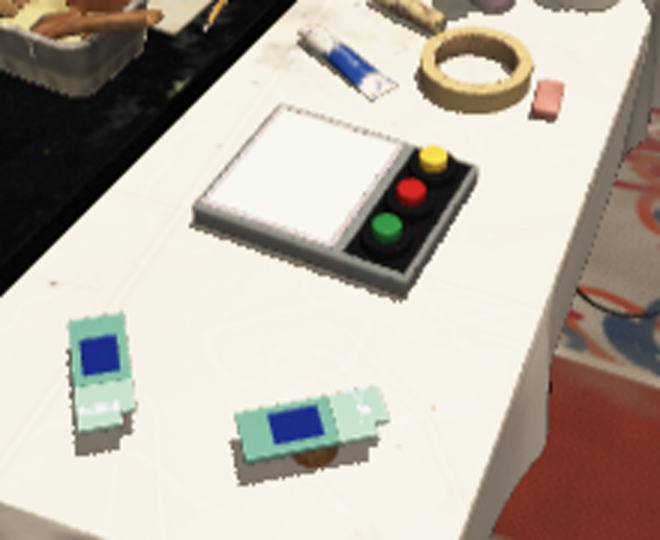

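```bash
python3 - <<'E'
from h import *
np.set_printoptions(precision=1,suppress=True)
ctrl.read_camera("top")
for t,z in [("light_box",25),("slide",29),("other_slide",29),("green_button_top",31),("yellow_button_top",31),("red_button_top",31)]:
    for r in ctrl.trace(t,"top")[:2]:
        v,u=np.nonzero(r["region"])
        P=np.array([pix2w("top",p,z)[:2] for p in zip(u,v)],np.float32)
        print(t,round(r["conf"],2),r["bbox"],len(P),P.mean(0),cv2.minAreaRect(P))
img=ctrl.read_camera("top")
hsv=cv2.cvtColor(img,cv2.COLOR_BGR2HSV)
for n,(lo,hi) in {"g":((50,90,40),(80,255,255)),"y":((22,120,100),(35,255,255)),"r":((0,150,80),(5,255,255)),"blue":((112,150,60),(128,255,255)),"white panel":((0,0,0),(0,0,0))}.items():
    m=cv2.inRange(hsv,lo,hi);k,l,st,ce=cv2.connectedComponentsWithStats(m)
    for i in range(1,k):
        if st[i,4]>15: print(n,ce[i],st[i,4],pix2w("top",ce[i],31)[:2])
E
```

```text
Traceback (most recent call last):
  File "h.py", line 4, in pix2w
    i=ctrl.camera_info(cam);K=np.array(i["camera_matrix"]);T=np.array(i["cam_to_world"])
ValueError: time passes only in moves, steps and waits
```

```bash
cat > h.py <<'E'
import numpy as np, cv2, functools
from cell import ctrl
@functools.cache
def info(cam):
    i=ctrl.camera_info(cam);return np.array(i["camera_matrix"]),np.array(i["cam_to_world"])
def pix2w(cam,uv,z):
    K,T=info(cam)
    d=T[:3,:3]@np.linalg.solve(K,[uv[0],uv[1],1.]);o=T[:3,3]
    return o+d*(z-o[2])/d[2]
E
python3 - <<'E'
from h import *
np.set_printoptions(precision=1,suppress=True)
img=ctrl.read_camera("top")
for t,z in [("light_box",25),("slide",29),("other_slide",29)]:
    for r in ctrl.trace(t,"top")[:2]:
        v,u=np.nonzero(r["region"])
        P=np.array([pix2w("top",p,z)[:2] for p in zip(u,v)],np.float32)
        print(t,round(r["conf"],2),r["bbox"],len(P),P.mean(0),cv2.minAreaRect(P))
hsv=cv2.cvtColor(img,cv2.COLOR_BGR2HSV)
for n,(lo,hi) in {"g":((50,90,40),(80,255,255)),"y":((22,120,100),(35,255,255)),"r":((0,150,80),(5,255,255)),"blue":((112,150,60),(128,255,255))}.items():
    m=cv2.inRange(hsv,lo,hi);k,l,st,ce=cv2.connectedComponentsWithStats(m)
    for i in range(1,k):
        if st[i,4]>15: print(n,ce[i],st[i,4],pix2w("top",ce[i],31)[:2])
s=ctrl.sense();print(s["time_s"],np.round(s["eef_rot"],4).tolist())
E
```

```text
light_box 0.79 [279.5, 159.2, 68.2, 76.9] 3933 [561.9 -66. ] ((553.5272216796875, -66.45932006835938), (153.57379150390625, 193.19009399414062), 86.0432357788086)
slide 0.85 [203.3, 207.8, 34.6, 39.8] 682 [479.  166.4] ((478.2371520996094, 166.96139526367188), (104.40190124511719, 43.33546829223633), 37.75178909301758)
other_slide 0.93 [197.4, 147.8, 37.4, 29.9] 538 [635.  179.2] ((633.9413452148438, 179.94964599609375), (37.58905029296875, 98.56742095947266), 33.0690803527832)
other_slide 0.59 [367.9, 149.1, 26.0, 46.0] 459 [ 607.2 -237.9] ((615.1830444335938, -239.43914794921875), (34.12782287597656, 114.0044937133789), 67.05928802490234)
g [328.4   3.3] 81 [1066. -114.]
g [400.3  31.7] 100 [ 986.9 -301.9]
g [291.1 220.5] 83 [494.  -12.7]
y [327.6 223.2] 74 [ 486.3 -103.7]
r [253.   15.9] 31 [1031.2   84.1]
r [475.2 155.3] 320 [ 655.4 -482.8]
r [309.2 221.9] 73 [489.9 -57.9]
r [376.4 286.4] 240 [ 329.7 -221.5]
r [409.4 341.6] 3531 [ 196.6 -298.3]
r [553.1 281.7] 35 [ 335.2 -660.9]
r [392.3 307.1] 243 [ 279.4 -259.1]
blue [218.1 163.1] 107 [640.6 170.1]
blue [215.  223.1] 112 [489.6 175.8]
1.8 [[0.914, 0.4057, -0.0001], [0.4057, -0.914, 0.0], [-0.0001, -0.0001, -1.0]]
```

>>> carry_out(steps=[[[0.73,-0.68,0,0,0,0,0],[0.73,-0.68,0,0,0,0,0],[0.73,-0.68,0,0,0,0,0],[0.73,-0.68,0,0,0,0,0],[0.73,-0.68,0,0,0,0,0],[0.73,-0.68,0,0,0,0,0],[0.73,-0.68,0,0,0,0,0],[0.73,-0.68,0,0,0,0,0]]], force=20)

```text
time_s: 2.8
tcp_pos: [410.6, -202.6, 205.7]
eef_rot: [[0.914, 0.406, 0.0], [0.406, -0.914, -0.0], [0.0, 0.0, -1.0]]
contact_force: [0.7, -0.1, -0.0]
gripper_width: 17.4
finger_force: 0.0
```

>>> carry_out(steps=[[[0.73,-0.68,0.4,0,0,0,0],[0.73,-0.68,0.4,0,0,0,0],[0.73,-0.68,0.4,0,0,0,0],[0.73,-0.68,0.4,0,0,0,0],[0,0,0.5,0,0,0,0],[0,0,0,0,0,0,0],[0,0,0,0,0,0,0]]])

```text
time_s: 3.68
tcp_pos: [488.6, -21.1, 101.3]
eef_rot: [[0.914, 0.405, 0.001], [0.405, -0.914, -0.0], [0.0, 0.0, -1.0]]
contact_force: [-0.9, -0.7, 0.0]
gripper_width: 0.4
finger_force: 0.0
```

>>> carry_out(steps=[[[0.14,-0.07,0.5,0,0,0,0],[0,0,0.4,0,0,0,0],[0,0,0.1,0,0,0,0],[0,0,0,0,0,0,0]]])

```text
time_s: 4.18
tcp_pos: [493.7, -14.9, 51.2]
eef_rot: [[0.914, 0.405, 0.001], [0.405, -0.914, -0.0], [0.001, 0.0, -1.0]]
contact_force: [0.2, 0.2, 1.2]
gripper_width: 0.5
finger_force: 0.0
```

```bash
python3 - <<'E'
from h import *
a=ctrl.read_camera("side")[130:330,200:440]
cv2.imwrite("pics/s2.png",cv2.resize(a,None,fx=3,fy=3,interpolation=cv2.INTER_CUBIC))
E
```

```text
(no output)
```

View pics/s2.png

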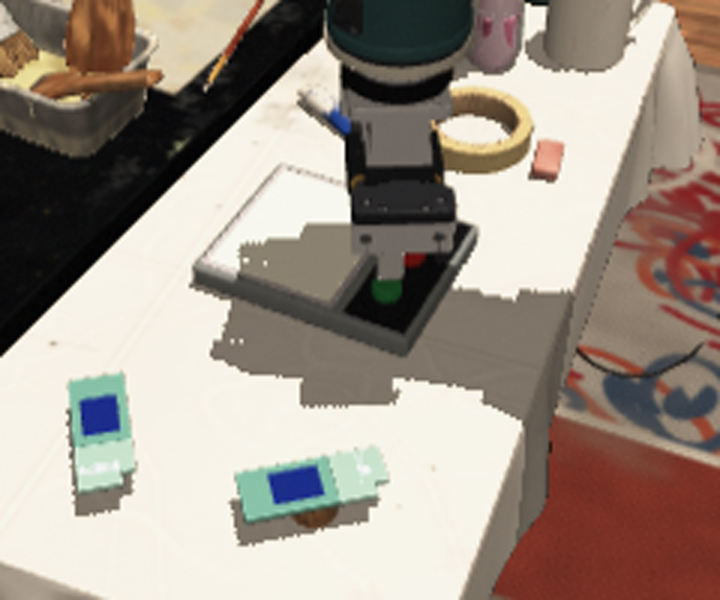

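The closed fingertips, at about (388, 275) in the crop, are right above the green cap at (388, 290), and the red cap is clear of them.

>>> carry_out(steps=[[[0,0,0.1,0,0,0,0],[0,0,0.1,0,0,0,0],[0,0,0.06,0,0,0,0],[0,0,0,0,0,0,0]]])

```text
time_s: 4.72
tcp_pos: [494.5, -14.7, 39.9]
eef_rot: [[0.914, 0.406, 0.002], [0.406, -0.914, -0.001], [0.001, 0.002, -1.0]]
contact_force: [-17.0, -1.7, 64.3]
gripper_width: 0.4
finger_force: 31.9
```

>>> carry_out(steps=[[[0,0,-0.2,0,0,0,0],[0,0,-0.5,0,0,0,0],[-0.43,0.79,0,0,0,0,0],[-0.43,0.8,0,0,0,0,0],[0,0,0,0,0,0,0],[0,0,0.4,0,0,0,0],[0,0,0,0,0,0,0]]])

```text
time_s: 5.6
tcp_pos: [485.5, -103.7, 51.5]
eef_rot: [[0.914, 0.406, -0.002], [0.406, -0.914, 0.001], [-0.002, -0.002, -1.0]]
contact_force: [0.2, 0.7, 0.0]
gripper_width: 0.1
finger_force: 0.0
```

>>> carry_out(steps=[[[0,0,0.1,0,0,0,0],[0,0,0.1,0,0,0,0],[0,0,0.03,0,0,0,0],[0,0,0,0,0,0,0]]])

```text
time_s: 6.1
tcp_pos: [486.7, -104.3, 41.3]
eef_rot: [[0.914, 0.406, 0.001], [0.406, -0.914, 0.0], [0.001, 0.0, -1.0]]
contact_force: [0.0, 2.9, 5.2]
gripper_width: 0.6
finger_force: 2.6
```

>>> carry_out(steps=[[[0,0,0.04,0,0,0,0],[0,0,0,0,0,0,0]]])

```text
time_s: 6.35
tcp_pos: [486.9, -104.3, 40.5]
eef_rot: [[0.914, 0.406, 0.001], [0.406, -0.914, -0.0], [0.001, 0.001, -1.0]]
contact_force: [-10.2, 4.3, 37.0]
gripper_width: 0.5
finger_force: 18.6
```

>>> carry_out(steps=[[[0,0,-0.8,0,0,0,0],[0,0,-0.8,0,0,-0.7,0],[0,0,-0.6,0,0,-0.7,0],[0.53,-0.73,0,0,0,0,0],[0.53,-0.73,0,0,0,0,0],[0.53,-0.73,0,0,0,0,1],[0.53,-0.73,0,0,0,0,1],[0.53,-0.73,0,0,0,0,1]]])

```text
time_s: 7.35
tcp_pos: [478.4, 122.0, 149.1]
eef_rot: [[0.789, 0.615, 0.0], [0.615, -0.789, -0.0], [-0.0, 0.0, -1.0]]
contact_force: [1.1, -0.3, 0.1]
gripper_width: 26.9
finger_force: 0.0
```

>>> carry_out(steps=[[[0.53,-0.73,0,0,0,0,1],[0,0,0,0,0,0,1],[0,0,0,0,0,0,1]]])

```text
time_s: 7.72
tcp_pos: [477.0, 165.3, 148.8]
eef_rot: [[0.789, 0.615, -0.0], [0.615, -0.789, -0.0], [-0.001, 0.0, -1.0]]
contact_force: [0.5, 0.3, 0.1]
gripper_width: 56.8
finger_force: 0.0
```

```bash
python3 - <<'E'
from h import *
np.set_printoptions(precision=1,suppress=True)
img=ctrl.read_camera("side")
cv2.imwrite("pics/s3.png",cv2.resize(img[160:340,180:420],None,fx=3,fy=3,interpolation=cv2.INTER_CUBIC))
for r in ctrl.trace("slide","side")[:2]:
    v,u=np.nonzero(r["region"])
    P=np.array([pix2w("side",p,31)[:2] for p in zip(u,v)],np.float32)
    print(r["conf"],P.mean(0),cv2.minAreaRect(P))
E
```

```text
0.71 [480.4 172.2] ((479.2317199707031, 171.28453063964844), (99.27740478515625, 42.97943878173828), 34.65941619873047)
```

View pics/s3.png

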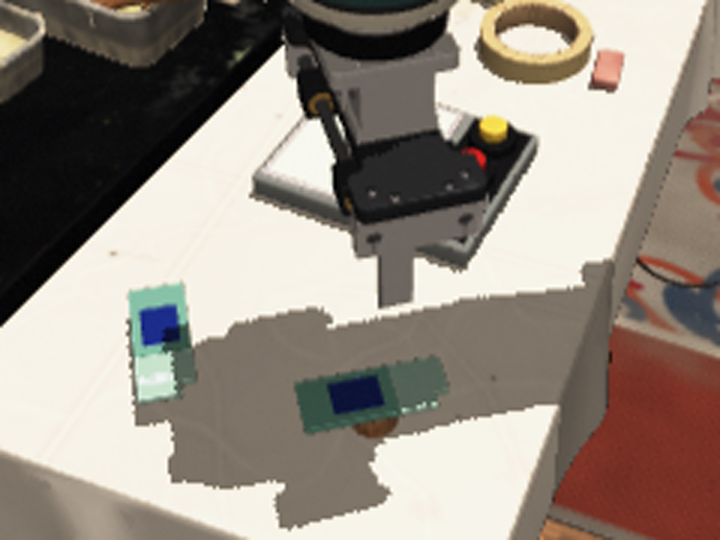

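The slide lies at about (370, 395) in the crop, in the gripper's shadow. The fingers are square to its long edges, and both slides are undisturbed.

>>> carry_out(steps=[[[0.06,-0.02,0.5,0,0,0,1],[0,0,0.5,0,0,0,1],[0,0,0.5,0,0,0,1],[0,0,0,0,0,0,1]]])

```text
time_s: 8.32
tcp_pos: [478.0, 167.3, 72.9]
eef_rot: [[0.789, 0.614, -0.003], [0.614, -0.789, -0.001], [-0.003, -0.001, -1.0]]
contact_force: [0.0, -0.2, -0.3]
gripper_width: 93.6
finger_force: 0.0
```

>>> carry_out(steps=[[[0,0,0.6,0,0,0,1],[0,0,0.5,0,0,0,1],[0,0,0.14,0,0,0,1],[0,0,0,0,0,0,1],[0,0,0,0,0,0,0.8]]])

```text
time_s: 8.95
tcp_pos: [479.5, 168.6, 13.1]
eef_rot: [[0.789, 0.615, 0.001], [0.615, -0.789, 0.0], [0.001, 0.001, -1.0]]
contact_force: [0.0, 0.4, -0.5]
gripper_width: 86.4
finger_force: 0.0
```

>>> carry_out(steps=[[[0,0,0,0,0,0,0.55],[0,0,0,0,0,0,0.5],[0,0,0,0,0,0,0.45],[0,0,0,0,0,0,0.4],[0,0,0,0,0,0,0.35],[0,0,0,0,0,0,0.3],[0,0,0,0,0,0,0.2]]], force=15)

```text
time_s: 9.82
tcp_pos: [478.8, 168.5, 11.9]
eef_rot: [[0.789, 0.615, -0.0], [0.615, -0.789, 0.0], [-0.0, -0.0, -1.0]]
contact_force: [0.6, 0.2, 0.0]
gripper_width: 39.6
finger_force: 14.8
```

Gripped at 39.6 mm with 14.8 N. I'll lift gently.

>>> carry_out(steps=[[[0,0,-0.1,0,0,0,0.2],[0,0,-0.3,0,0,0,0.2],[0,0,-0.5,0,0,0,0.2],[0,0,-0.5,0,0,0,0.2],[0,0,-0.5,0,0,0,0.2],[0,0,-0.3,0,0,0,0.2],[0,0,0,0,0,0,0.2]]], force=25)

```text
time_s: 10.7
tcp_pos: [479.3, 168.5, 123.0]
eef_rot: [[0.789, 0.615, 0.002], [0.615, -0.789, 0.0], [0.002, 0.001, -1.0]]
contact_force: [-1.2, 0.0, -2.0]
gripper_width: 39.6
finger_force: 24.7
```

>>> carry_out(steps=[[[0,0,0,0,0,0.6,0.2],[0,0,0,0,0,0.6,0.2],[0,0,0,0,0,0.6,0.2],[0,0,0,0,0,0.6,0.2],[0,0,0,0,0,0.6,0.2],[0,0,0,0,0,0.6,0.2],[0,0,0,0,0,0.6,0.2],[0,0,0,0,0,0,0.2]]])

```text
time_s: 11.7
tcp_pos: [478.3, 168.4, 121.2]
eef_rot: [[0.998, -0.07, -0.001], [-0.07, -0.998, -0.0], [-0.001, 0.001, -1.0]]
contact_force: [-0.2, 0.8, -0.1]
gripper_width: 39.6
finger_force: 24.7
```

>>> carry_out(steps=[[[0.35,0.65,0,0,0,0,0.2],[0.35,0.65,0,0,0,0,0.2],[0.35,0.65,0,0,0,0,0.2],[0.35,0.65,0,0,0,0,0.2],[0.35,0.65,0,0,0,0,0.2],[0.35,0.65,0,0,0,0,0.2],[0.37,0.66,0,0,0,0,0.2],[0,0,0,0,0,0,0.2]]])

```text
time_s: 12.7
tcp_pos: [586.0, -70.7, 121.0]
eef_rot: [[0.997, -0.072, -0.001], [-0.072, -0.997, -0.001], [-0.001, 0.001, -1.0]]
contact_force: [-0.5, -0.1, -1.7]
gripper_width: 40.0
finger_force: 24.7
```

```bash
python3 - <<'E'
from h import *
np.set_printoptions(precision=1,suppress=True)
s=ctrl.sense();print(s["tcp_pos"],np.round(s["eef_rot"],3).tolist(),s["finger_force"])
img=ctrl.read_camera("side")
cv2.imwrite("pics/s4.png",cv2.resize(img[100:300,200:440],None,fx=3,fy=3,interpolation=cv2.INTER_CUBIC))
for t in("slide_frosted","slide_notch","slide"):
    for r in ctrl.place_of(t,"side")[:2]: print(t,r["conf"],r["centre"],pix2w("side",r["centre"],s["tcp_pos"][2]+19)[:2])
E
```

```text
[586.  -70.7 121. ] [[0.997, -0.072, -0.001], [-0.072, -0.997, -0.001], [-0.001, 0.001, -1.0]] 24.72106397151947
slide_frosted 0.66 [309.4, 174.1] [557.9 -56.4]
slide_notch 0.84 [316.3, 176.4] [540.4 -54.1]
slide 0.85 [300.3, 168.8] [584.7 -67.3]
```

View pics/s4.png

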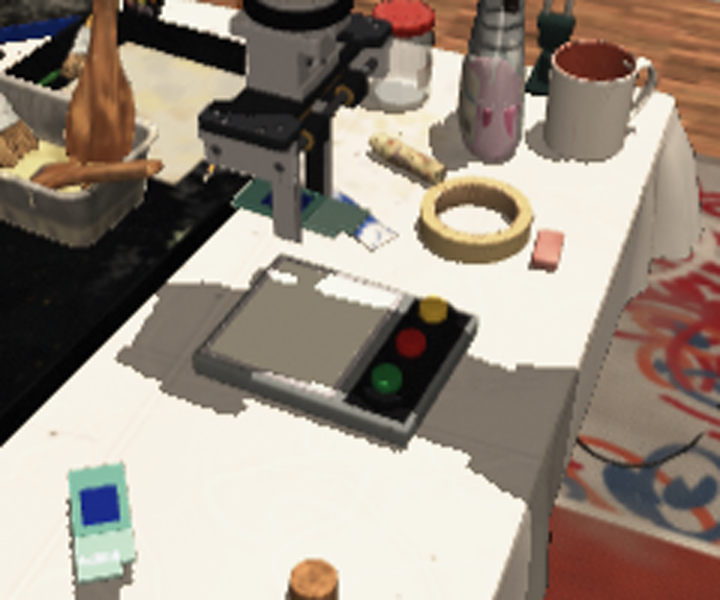

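The slide is held level at about (300, 210) in the crop, with its frosted end towards the buttons. Its underside is about 109 mm above the panel, so I'll lower it 57 mm.

>>> carry_out(steps=[[[0,0,0.4,0,0,0,0.2],[0,0,0.4,0,0,0,0.2],[0,0,0.3,0,0,0,0.2],[0,0,0,0,0,0,0.2],[0,0,0,0,0,0,0.2],[0,0,0,0,0,0,0.2],[0,0,0,0,0,0,0.2]]])

```text
time_s: 13.78
tcp_pos: [586.1, -67.7, 67.4]
eef_rot: [[0.997, -0.071, 0.001], [-0.071, -0.997, -0.0], [0.001, 0.0, -1.0]]
contact_force: [0.1, 0.5, 0.1]
gripper_width: 39.3
finger_force: 24.7
```

```bash
python3 - <<'E'
from h import *
np.set_printoptions(precision=1,suppress=True)
s=ctrl.sense();print(s["tcp_pos"],s["finger_force"])
img=ctrl.read_camera("side")
cv2.imwrite("pics/s5.png",cv2.resize(img[130:280,230:400],None,fx=4,fy=4,interpolation=cv2.INTER_CUBIC))
for t in("slide_frosted","slide","panel"):
    for r in ctrl.place_of(t,"side")[:1]: print(t,r["conf"],r["centre"],pix2w("side",r["centre"],25 if t=="panel" else 80)[:2])
E
```

```text
[586.1 -67.7  67.4] 24.721098840236664
slide_frosted 0.79 [312.1, 189.1] [559.6 -77.3]
slide 0.84 [299.6, 191.3] [584.1 -58.8]
panel 0.61 [300.0, 205.7] [588.3 -68.9]
```

View pics/s5.png

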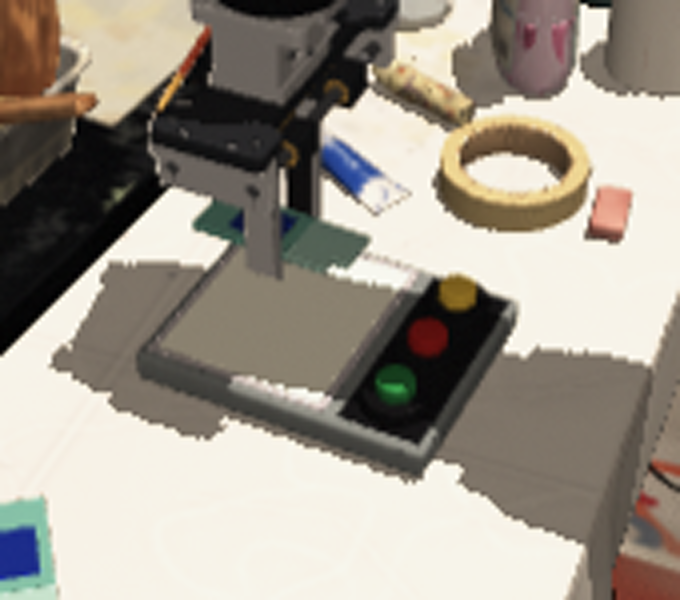

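The slide, at about (280, 240) in the crop, is level over the panel with its frosted end towards the buttons. All three buttons are up, and the panel centre the network finds agrees with the TCP to within 3 mm.

```bash
python3 -c "
from cell import ctrl
print(ctrl.job_done())"
```

```text
the job is handed in; nothing more can be done
None
```

The job is handed in, though no verdict came back: I pressed green, then yellow, each fully down, and the label-up slide is held level about 5 cm above the middle of the panel, its frosted end towards the buttons.

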